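Kit the graded pistons with their cylinders

TASK

The washed pistons stand in a row in the drain rack: move the four with a paint mark over to the kit rack, one at a time, setting each upright, crown up, flat in the empty pocket of the tray whose cylinder carries the same colour. Leave the dark, unmarked reject piston where it stands, do not drop or tip over any piston, and do not disturb the spray bottle.

Things in the scene. Friction and masses are not known exactly. Their poses are not given: they have to be found in the camera images.
- piston_red: loose clean aluminium piston: plain cylinder, diameter 40, height 38 mm, two ring grooves near the top, about 90 g, with a round red paint mark (25 mm) on its crown. At the start upright, crown up, in one of the drain rack's five bays (a straight row, 70 mm apart; floor 4 mm, bars and edges 10 mm above the bench). Origin: centre of its underside; z up; yaw means nothing
- piston_yellow: loose clean aluminium piston: plain cylinder, diameter 40, height 38 mm, two ring grooves near the top, about 90 g, with a round yellow paint mark (25 mm) on its crown. At the start upright, crown up, in one of the drain rack's five bays (a straight row, 70 mm apart; floor 4 mm, bars and edges 10 mm above the bench). Origin: centre of its underside; z up; yaw means nothing
- piston_blue: loose clean aluminium piston: plain cylinder, diameter 40, height 38 mm, two ring grooves near the top, about 90 g, with a round blue paint mark (25 mm) on its crown. At the start upright, crown up, in one of the drain rack's five bays (a straight row, 70 mm apart; floor 4 mm, bars and edges 10 mm above the bench). Origin: centre of its underside; z up; yaw means nothing
- piston_green: loose clean aluminium piston: plain cylinder, diameter 40, height 38 mm, two ring grooves near the top, about 90 g, with a round green paint mark (25 mm) on its crown. At the start upright, crown up, in one of the drain rack's five bays (a straight row, 70 mm apart; floor 4 mm, bars and edges 10 mm above the bench). Origin: centre of its underside; z up; yaw means nothing
- piston_scored: the reject: a loose seized piston of the same size and shape, but dark all over with a burnt brown crown and no paint mark; upright in one of the five bays of the stainless drain rack, anywhere in the row. Origin: centre of its underside; z up
- tray_red: fixed grey tray, one of four, 96 mm apart, in the kit rack. Its finned cylinder barrel (red paint and cap on top) is 66 mm square, its middle at x = -77 mm, top at z = 70 mm. Origin: 3 mm above the bench, under the centre of the empty black-lined piston pocket: 60 x 60 mm inside, floor at z = 4, rim (4 thick) top at z = 10 mm. y runs along the row, x away from the barrel, z up
- tray_yellow: fixed grey tray, one of four, 96 mm apart, in the kit rack. Its finned cylinder barrel (yellow paint and cap on top) is 66 mm square, its middle at x = -77 mm, top at z = 70 mm. Origin: 3 mm above the bench, under the centre of the empty black-lined piston pocket: 60 x 60 mm inside, floor at z = 4, rim (4 thick) top at z = 10 mm. y runs along the row, x away from the barrel, z up
- tray_blue: fixed grey tray, one of four, 96 mm apart, in the kit rack. Its finned cylinder barrel (blue paint and cap on top) is 66 mm square, its middle at x = -77 mm, top at z = 70 mm. Origin: 3 mm above the bench, under the centre of the empty black-lined piston pocket: 60 x 60 mm inside, floor at z = 4, rim (4 thick) top at z = 10 mm. y runs along the row, x away from the barrel, z up
- tray_green: fixed grey tray, one of four, 96 mm apart, in the kit rack. Its finned cylinder barrel (green paint and cap on top) is 66 mm square, its middle at x = -77 mm, top at z = 70 mm. Origin: 3 mm above the bench, under the centre of the empty black-lined piston pocket: 60 x 60 mm inside, floor at z = 4, rim (4 thick) top at z = 10 mm. y runs along the row, x away from the barrel, z up
- spray_bottle: white spray bottle with blue collar and yellow trigger head, 76 mm in diameter, 197 mm high, loose, standing on the bench to the left, off the end of the racks. Bystander. Origin: centre of its underside; z up

How it is judged:
By the outcome, as a careful person would: the job done as asked, in the order asked, and still so for the second after the job is handed in, with the robot touching nothing.
It also fails if it takes over 93 s, if anything falls off the work surface, if the arm or the gripper's body presses on something with over 40 N, if the wrist force passes 120 N, or if a joint passes its speed limit or range.

ROBOT

A 6-joint arm with a two-finger parallel gripper is mounted at the origin on the work surface. World frame = base frame: x ahead of the robot, y to its left, z up, the work surface at z = 0. Lengths are in mm, angles in rad, forces in N, time in s.
With the tool pointing down it reaches from about 275 to 750 mm from the base axis. Payload 10.2 kg.
Tool frame: the origin (TCP) lies at the very end of the fingers, on their centre line; the grasp point (between the pads) lies 19 mm behind it; z points along the fingers, y is the line along which they close (so a half turn about z gives the same grasp; the last joint's range is limited). The gripper opens to 85 mm and grips with 20 to 120 N. Pads are 22 mm wide; open, the fingers measure 114 mm over their backs; the gripper's body (76 mm by 85 mm) begins 54 mm behind the grasp point. The pads swing forward as they close: fully open they stand 13 mm farther back than shut.
Start: joints at [-0.223, 0.313, 1.498, -0, 1.331, -0.223], TCP at [525.006, -0.013, 193.294] pointing down, gripper open.
Joint ranges: [-2.94, 2.94], [-0.97, 2.17], [0.19, 2.56], [-1.23, 4.37], [0.02, 3.11], [-2.88, 2.88]. Speed limits (rad/s): [2.39, 2.39, 3.01, 3.14, 3.14, 3.14].

INTERFACE

Orientations are given as a unit quaternion [w, x, y, z].
In Python, from rig import * gives the robot as it stands. The module is installed in compiled form; this text tells all that it offers.
- The arm moves only by the shell command python3 -m crank 'ROWS' [FORCE]. ROWS is JSON, a list that holds one entry, the list of rows, each a list of 7 numbers: the shift along the tool's x, y, z in units of 25 mm (1.0 is 25 mm), then the turn, a rotation vector about the tool's x, y, z in units of 8 degrees (1.0 is 8 degrees), then the finger opening in mm, from 0 to 85.4. A call has exactly 8 rows; each row shifts and turns the commanded pose from where the row before left it, along the tool's axes as they then stand; what a row does not reach is not made up. A row lasts 1/10 s, in which the tool goes at most 50 mm and 8.59 degrees, less where a joint would pass 70% of its speed; a pose out of reach is approached as far as the arm can. A call is refused whole if a number of a shift passes 1 or a number of a turn 1, either way. A call with a gripper value outside its range is refused whole. The fingers move at their own pace and stop on an object; FORCE is the grip in N (left out, the last holds). Time passes only in rows, so rows that do not move let the fingers close, or fill a call up. It gives the time, the measured TCP pose, the force, the opening and the grip force at its end, in the units of the state.
- sense(): the state, without advancing time (a new reading comes with each control period).
- capture(name): name is "scene" or "side" or "wrist"; returns the picture (480x640x3 uint8, blue, green, red); there is no depth.
- camera_model(name): a dict with "fx", "fy", "cx", "cy" (pixels), "world_from_camera" (4x4, takes a point from camera to world coordinates); the wrist camera has in their place "T_tool_cam" (4x4, takes a point from camera to tool coordinates, whose origin is the TCP and whose axes are the flange's). Camera axes: x right, y up, looking along -z (the intrinsics and any distortion apply to the point x, -y, -z); pixel columns grow to the right and rows downward; lengths in mm; the calibration is good to about 2 mm. A picture is of the moment at which its call begins: read the wrist's pose just before it. camera_model takes no time and is no camera call.
- finish_job(): hands the job in; it is judged then, once.
The state is a dict: "time_s": time; "joints": joint angles; "dq": joint speeds; "tau": joint torques, N m; "eef_pos": TCP position; "ee_rot": TCP orientation; "force": force on the tool from outside, world axes, zero at the start; "wrist_torque": the same for the moment, N m; "grip_width": opening from 0.0 (shut) to 1.0 (fully open); "grip_force": force on a finger pad.
Only numpy, scipy, OpenCV 4.12 (cv2) and the standard library are available. Lean on these libraries where they do the work, as an engineer would, in place of code of your own. Each camera call takes 0.05 s, during which the arm holds its last target. There are 200 camera calls.

## Working session

There is one attempt and no reset: what is moved stays moved. The work goes in short steps, Python scripts to look and compute and a shell command to move; the robot and the scene stay as the last step left them, time stands still between calls to the robot, and variables do not carry over. Pictures are saved under pics/ and viewed, at most 14 in all, crops included, and the job is handed in when it is done.

```bash
mkdir -p pics
python3 - <<'E'
from rig import *
import cv2
s=sense();print(s)
for n in("scene","side","wrist"):
    cv2.imwrite(f"pics/{n}0.png",capture(n));print(n,camera_model(n))
E
```

```text
{'time_s': 0.0, 'joints': array([-2.23389181e-01,  3.13478228e-01,  1.49844509e+00, -2.31866793e-06,
        1.33098390e+00, -2.23380135e-01]), 'dq': array([ 0.00057572,  0.00036105, -0.00031423,  0.00182993,  0.00117387,
        0.00070036]), 'tau': array([-5.78409599e-04, -4.12261176e+01, -2.59742296e+01, -3.58453699e-04,
        4.11797926e-03, -1.23038126e-05]), 'eef_pos': array([5.24695953e+02, 6.19106652e-02, 1.92717646e+02]), 'ee_rot': array([-5.55583453e-04,  7.07109631e-01,  7.07103626e-01, -3.51213792e-04]), 'force': array([ 0.16887874, -0.59141606,  0.37329111]), 'wrist_torque': array([-0.01662047, -0.03827169,  0.03648411]), 'grip_force': 0.0, 'grip_width': 1.0012887475414514}
scene {'fx': 444.93076596671887, 'fy': 444.93076596671887, 'cx': 317.35117186242235, 'cy': 235.27728011630924, 'world_from_camera': array([[-6.23630914e-01, -5.65253030e-01,  5.39975458e-01,
         1.02808436e+03],
       [ 7.81718646e-01, -4.50353501e-01,  4.31390407e-01,
         4.54307973e+02],
       [-6.64897064e-04,  6.91137278e-01,  7.22723198e-01,
         6.63369203e+02],
       [ 0.0000
[... 309 characters left out ...]
01, -5.87549325e-01,  5.49414468e-01,
         4.99601766e+02],
       [ 1.80724225e-03,  6.82029052e-01,  7.31322847e-01,
         5.88096090e+02],
       [ 0.00000000e+00,  0.00000000e+00,  0.00000000e+00,
         1.00000000e+00]])}
wrist {'fx': 332.7287881241733, 'fy': 332.7287881241733, 'cx': 316.14578714069427, 'cy': 235.25067296047703, 'T_tool_cam': array([[ 8.93601502e-04,  9.51382545e-01,  3.08010478e-01,
         7.95370019e+01],
       [ 9.99999586e-01, -7.96735831e-04, -4.40246612e-04,
        -4.66755352e-01],
       [-1.73439958e-04,  3.08010744e-01, -9.51382863e-01,
        -1.79840488e+02],
       [ 0.00000000e+00,  0.00000000e+00,  0.00000000e+00,
         1.00000000e+00]])}
```

View pics/scene0.png

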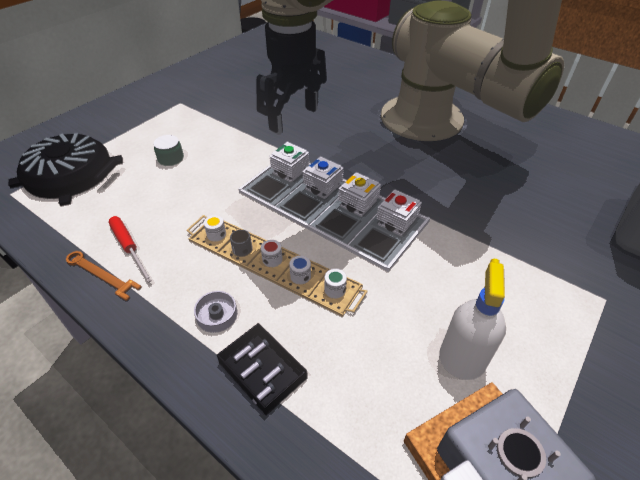

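View pics/side0.png

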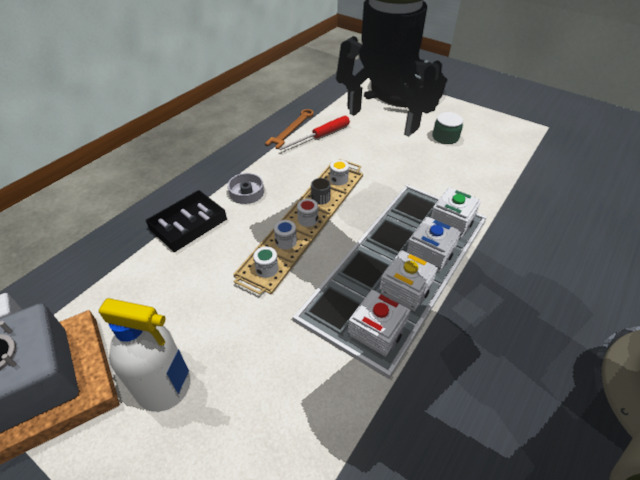

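View pics/wrist0.png

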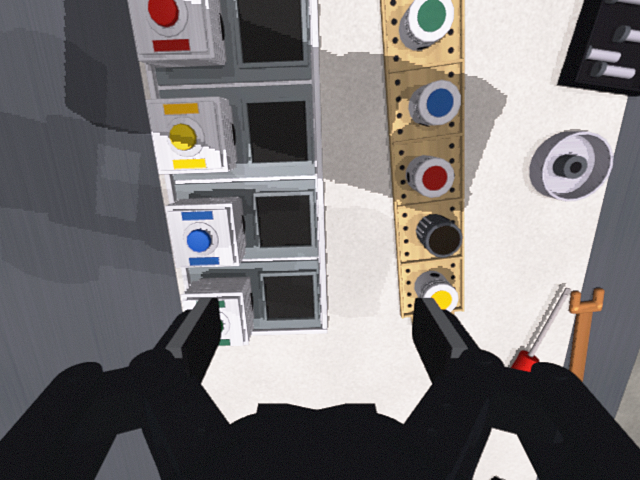

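Scene: in the drain rack from the far end: yellow (214,223), reject (241,240), red (271,248), blue (300,265), green (335,278). The trays run green, blue, yellow, red from the same end. The side and wrist views agree. Now I'll measure the crowns and pockets.

```bash
cat > h.py <<'E'
from rig import *
import cv2, numpy as np
from scipy.spatial.transform import Rotation as R
def Tcam(n,s=None):
    m=camera_model(n)
    if n!="wrist": return m,m["world_from_camera"]
    q=s["ee_rot"];T=np.eye(4);T[:3,:3]=R.from_quat([q[1],q[2],q[3],q[0]]).as_matrix();T[:3,3]=s["eef_pos"]
    return m,T@m["T_tool_cam"]
def ray(n,uv,z,s=None):
    m,T=Tcam(n,s)
    d=T[:3,:3]@np.array([(uv[0]-m["cx"])/m["fx"],-(uv[1]-m["cy"])/m["fy"],-1]);o=T[:3,3]
    return (o+d*(z-o[2])/d[2])[:2]
HUE={"red":[(0,8),(172,180)],"yellow":[(22,32)],"blue":[(100,118)],"green":[(60,88)]}
def blobs(im,c,amin=40):
    h=cv2.cvtColor(im,cv2.COLOR_BGR2HSV);m=np.zeros(im.shape[:2],np.uint8)
    for a,b in HUE[c]: m|=cv2.inRange(h,(a,110,50),(b,255,255))
    n,_,st,ce=cv2.connectedComponentsWithStats(m)
    return [(ce[i].round(1),st[i,4]) for i in range(1,n) if st[i,4]>amin]
E
python3 - <<'E'
from h import *
np.set_printoptions(suppress=True,precision=1)
s=sense()
box={"scene":(185,450,130,320),"side":(230,500,150,370),"wrist":(120,470,0,350)}
for n in box:
    im=cv2.imread(f"pics/{n}0.png");a,b,c,d=box[n]
    for col in HUE:
        for uv,ar in blobs(im,col):
            if a<uv[0]<b and c<uv[1]<d: print(n,col,uv,ar,"z42",ray(n,uv,42,s),"z75",ray(n,uv,75,s))
    # black pockets
    m=cv2.inRange(cv2.cvtColor(im,cv2.COLOR_BGR2HSV),(0,0,0),(180,255,75 if n!="wrist" else 60))
    N,_,st,ce=cv2.connectedComponentsWithStats(m)
    for i in range(1,N):
        if 250<st[i,4]<6000 and a<ce[i][0]<b and c<ce[i][1]<d: print(n,"dark",ce[i],st[i,4],ray(n,ce[i],7,s))
print("bottle base side",ray("side",(153,400),0),"scene",ray("scene",(465,370),0))
E
```

```text
scene red [400.1 199.6] 81 z42 [375.2 154.4] z75 [409.9 170.3]
scene red [410.4 206.1] 41 z42 [379.3 181.5] z75 [413.7 196. ]
scene red [270.6 246.1] 90 z42 [641.  32.] z75 [661.5  54.4]
scene yellow [359.7 181.5] 73 z42 [379.1  54.4] z75 [413.6  75.6]
scene yellow [212.9 221. ] 81 z42 [ 662.8 -104. ] z75 [682.2 -74.4]
scene blue [320. 164.] 95 z42 [384.1 -52.2] z75 [418.3 -25.3]
scene blue [299.5 262.8] 95 z42 [638.4 101.3] z75 [659.1 120. ]
scene green [287.1 148.4] 60 z42 [ 385.3 -150.9] z75 [ 419.5 -118.8]
scene dark [268.2 186.4] 409 [ 486.8 -121.4]
scene dark [306.4 202.5] 604 [474.8 -18.3]
scene dark [338.3 223.5] 672 [483.7  75.5]
scene dark [377.3 241.6] 632 [476.3 167.9]
scene dark [241.2 242.9] 369 [649.6 -43.9]
side red [307.1 204.9] 84 z42 [640.6  33.1] z75 [617.9  61.2]
side red [388.2 300.5] 92 z42 [409.7 129.9] z75 [401.  152.2]
side red [380.5 309.6] 180 z42 [410.6 151. ] z75 [401.8 172.1]
side red [371.9 323.2] 99 z42 [408.4 178.8] z75 [399.8 198.2]
side yellow [339.  164.9] 64 z42 [ 662.2 -102. ] z75 [638.2 -65.6]
side yellow [412.6 264.4] 212 z42 [414.   44.2] z75
[... 1063 characters left out ...]
e [439.5 102.3] 574 z42 [638.3 101.9] z75 [627.   99.7]
wrist blue [196.6 215.2] 236 z42 [401.8  -6. ] z75 [414.    2.6]
wrist blue [198.4 240.2] 419 z42 [400.7 -33. ] z75 [413.  -21.8]
wrist blue [203.7 260.6] 205 z42 [403.9 -56.1] z75 [415.9 -42.6]
wrist green [431.1  14.9] 662 z42 [623.1 171.9] z75 [613.2 162.7]
wrist green [223.8 342. ] 47 z42 [ 416.8 -158.4] z75 [ 427.5 -134.7]
wrist dark [270.2  30.1] 3813 [479.8 168.8]
wrist dark [277.6 131. ] 3384 [483.8  76.1]
wrist dark [283.5 220.6] 2577 [487.1 -21.3]
wrist dark [431.8 224.5] 331 [656.6 -25.7]
wrist dark [444.1 239.8] 715 [672.8 -44.2]
wrist dark [288.9 296.8] 2017 [ 490.9 -118.3]
bottle base side [596.9 438.2] scene [618.4 429. ]
```

Three views agree within about 2 mm. Pistons: red (641,32.6), yellow (663,-102.5), blue (638,102), green (622.8,172). Pocket centres from the fit: green (490.6,-118), blue (487.2,-22), yellow (483.8,74), red (480.4,170). I'll grip at 45° to the rows so the fingers clear both the neighbouring pistons and the barrels. First move: turn and descend.

```bash
python3 -m crank '[[[0,0,0.5,0,0,0.7,85],[0,0,0.5,0,0,0.7,80],[0,0,0.5,0,0,0.7,75],[0,0,0.5,0,0,0.7,70],[0,0,0.5,0,0,0.7,70],[0,0,0.5,0,0,0.7,70],[0,0,0.5,0,0,0.7,70],[0,0,0.5,0,0,0.725,70]]]' 40
cat > go.py <<'E'
import sys
from h import *
s=sense();q=s["ee_rot"];r=R.from_quat([q[1],q[2],q[3],q[0]])
print(np.round(s["eef_pos"],1),"tilt axes",np.round(r.as_matrix()[:,2],3),"x axis",np.round(r.as_matrix()[:,0],3),"grip",round(s["grip_width"]*85.4,1),round(s["grip_force"],1),s["force"].round(1),s["time_s"])
for a in sys.argv[1:]:
    t=np.array(eval(a),float);print(a,"units",np.round(r.inv().apply(t-s["eef_pos"])/25,2))
E
python3 go.py 641,32.6,85
```

```text
time_s: 0.95
eef_pos: [524.8, 0.0, 92.6]
ee_rot: [-0.0, 0.925, 0.381, -0.0]
force: [-0.4, 0.0, -0.4]
grip_width: 0.815
grip_force: 0.0
[524.8   0.   92.6] tilt axes [-0.001  0.    -1.   ] x axis [ 0.71   0.704 -0.   ] grip 69.6 0.0 [-0.4  0.  -0.4] 0.95
641,32.6,85 units [4.22 2.35 0.3 ]
```

```bash
python3 -m crank '[[[0.7,0.39,0.05,0,0,0,70],[0.7,0.39,0.05,0,0,0,70],[0.7,0.39,0.05,0,0,0,70],[0.7,0.39,0.05,0,0,0,70],[0.7,0.39,0.05,0,0,0,70],[0.7,0.4,0.05,0,0,0,70],[0,0,0,0,0,0,70],[0,0,0,0,0,0,70]]]' >/dev/null; python3 go.py 641,32.6,11
python3 - <<'E'
from h import *
s=sense();im=capture("wrist");cv2.imwrite("pics/w1.png",im)
for uv,a in blobs(im,"red",200):print(uv,a,ray("wrist",uv,42,s))
E
```

```text
[640.3  32.7  85.2] tilt axes [-0.001  0.    -1.   ] x axis [ 0.707  0.707 -0.001] grip 70.2 0.0 [0.  0.1 0.4] 1.75
641,32.6,11 units [0.02 0.03 2.97]
[318.7 243.6] 861 [641.53215919  32.32803003]
[635.2 304.2] 363 [ 776.46048648 -170.50001975]
```

View pics/w1.png

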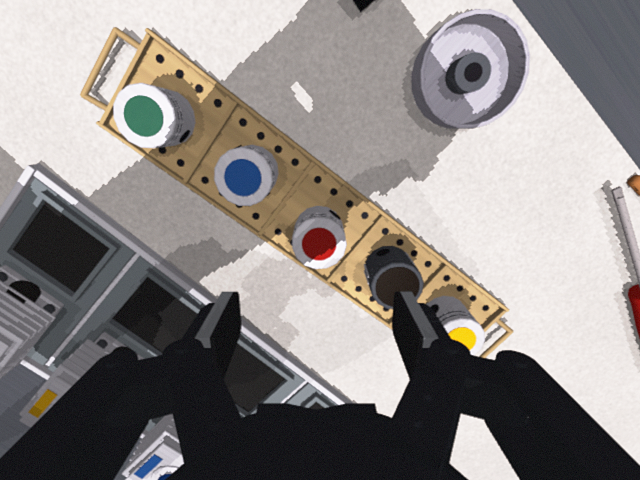

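Red is centred under the tool at (319,244). Descend and grip.

```bash
python3 -m crank '[[[0,0,0.6,0,0,0,62],[0,0,0.6,0,0,0,62],[0,0,0.6,0,0,0,62],[0,0,0.6,0,0,0,62],[0.01,0.03,0.38,0,0,0,62],[0.01,0,0.18,0,0,0,62],[0,0,0,0,0,0,62],[0,0,0,0,0,0,62]]]' 40; python3 -m crank '[[[0,0,0,0,0,0,35],[0,0,0,0,0,0,35],[0,0,0,0,0,0,35],[0,0,0,0,0,0,35],[0,0,0,0,0,0,35],[0,0,0,0,0,0,35],[0,0,0,0,0,0,35],[0,0,0,0,0,0,35]]]' 40; python3 go.py 480.4,170,85
```

```text
time_s: 2.6
eef_pos: [642.0, 32.5, 12.3]
ee_rot: [0.0, 0.924, 0.383, 0.0]
force: [0.4, 0.3, -0.7]
grip_width: 0.723
grip_force: 0.0
time_s: 3.4
eef_pos: [641.7, 32.5, 11.8]
ee_rot: [-0.0, 0.924, 0.383, -0.0]
force: [0.3, -0.2, -0.1]
grip_width: 0.408
grip_force: 0.0
[641.7  32.5  11.8] tilt axes [-0.  0. -1.] x axis [0.707 0.707 0.   ] grip 34.9 0.0 [ 0.3 -0.2 -0.1] 3.4
480.4,170,85 units [-0.67 -8.45 -2.93]
```

No grip force and the opening is below 40 mm, so the fingers are not holding the piston. I'll look.

Run:
```python
from h import *
a=capture("scene")[190:330,170:400];b=capture("side")[140:310,210:420]
o=np.zeros((600,800,3),np.uint8);a=cv2.resize(a,(460,280));b=cv2.resize(b,(400,320));o[:280,:460]=a;o[280:,:400]=b
w=capture("wrist");cv2.imwrite("pics/f1.png",o)
o[280:,400:]=cv2.resize(w,(400,320));cv2.imwrite("pics/f1.png",o)
```

```text
(no output)
```

View pics/f1.png

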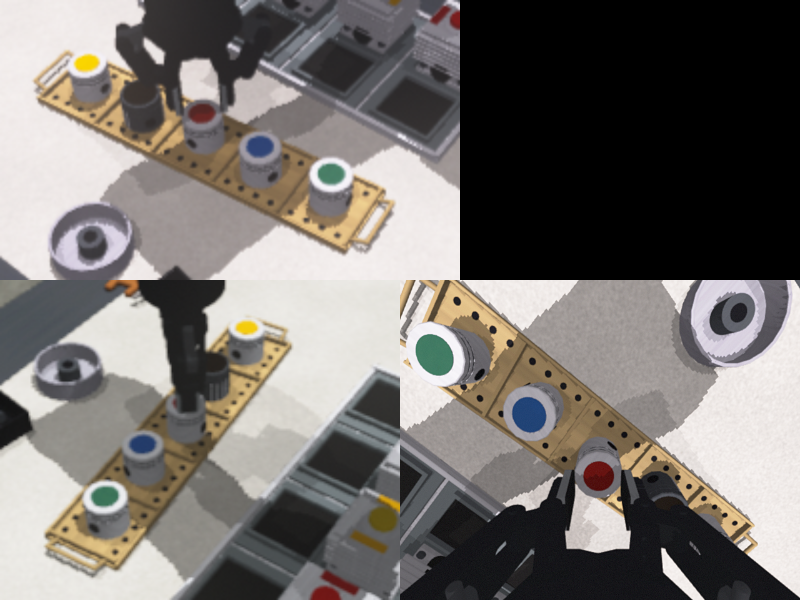

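Run:
```python
from h import *
s=sense()
for n in("scene","side","wrist"):
    im=capture(n)
    for uv,a in blobs(im,"red",25):
        p=ray(n,uv,42,s)
        if 600<p[0]<700 and abs(p[1]-33)<40: print(n,uv,a,p)
    if n=="wrist":cv2.imwrite("pics/f2.png",cv2.resize(im[180:400,150:500],None,fx=2.2,fy=2.2))
```

```text
scene [270.5 246.2] 89 [641.26764021  32.02239135]
wrist [317.4 293.7] 1680 [641.64023184  32.36150668]
```

View pics/f2.png

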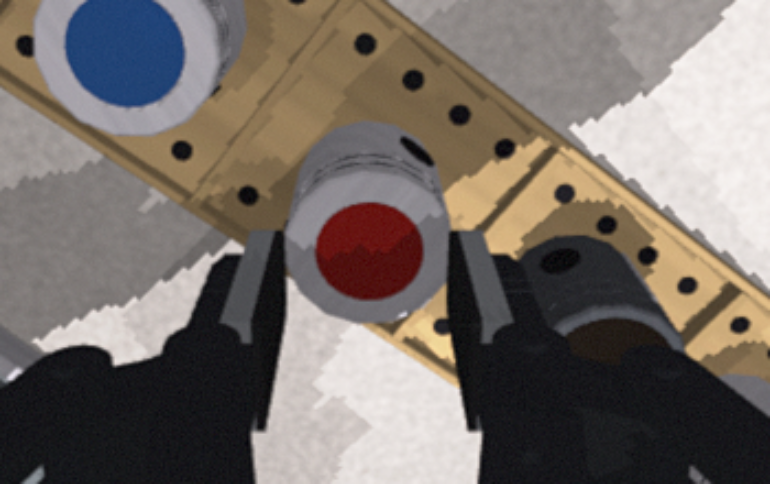

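The pads stand properly on either side of the crown with a small gap left, so the opening scale isn't linear in mm. Close further.

```bash
python3 -m crank '[[[0,0,0,0,0,0,30],[0,0,0,0,0,0,26],[0,0,0,0,0,0,22],[0,0,0,0,0,0,18],[0,0,0,0,0,0,14],[0,0,0,0,0,0,14],[0,0,0,0,0,0,14],[0,0,0,0,0,0,14]]]' 40; python3 go.py 480.4,170,85
```

```text
time_s: 4.5
eef_pos: [641.7, 32.5, 11.8]
ee_rot: [0.0, 0.924, 0.383, -0.0]
force: [-0.1, -0.5, -1.1]
grip_width: 0.164
grip_force: 0.0
[641.7  32.5  11.8] tilt axes [-0. -0. -1.] x axis [ 0.707  0.707 -0.   ] grip 14.0 0.0 [-0.1 -0.5 -1.1] 4.5
480.4,170,85 units [-0.67 -8.45 -2.93]
```

Run:
```python
from h import *
a=capture("scene")[150:300,190:360];b=capture("side")[120:270,240:410];w=capture("wrist")[180:400,150:500]
o=np.vstack([np.hstack([cv2.resize(a,(340,300)),cv2.resize(b,(340,300))]),cv2.resize(w,(680,300))]);cv2.imwrite("pics/f3.png",o)
```

```text
(no output)
```

View pics/f3.png

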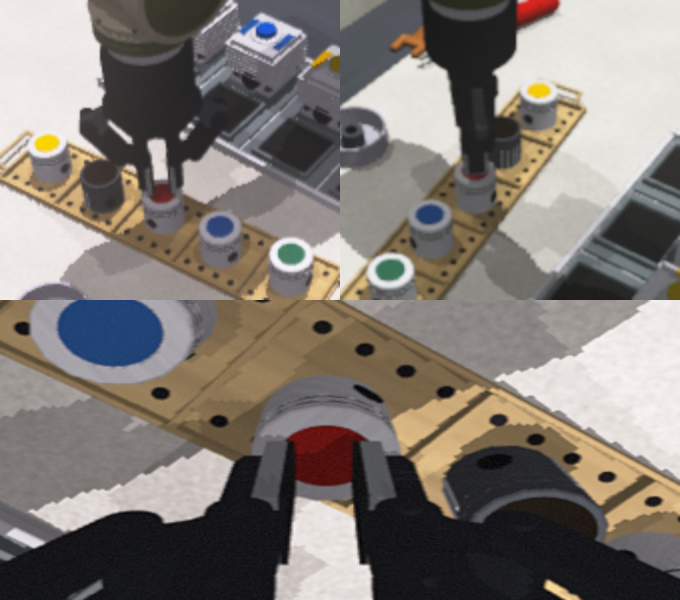

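The fingers closed above the crown: the tips occlude the red mark. From the wrist image they sit about 37 mm short of the reported TCP, so the stated tool length is off. The piston is undisturbed. I'll open and go down in stages, watching the force.

```bash
python3 -m crank '[[[0,0,0,0,0,0,62],[0,0,0,0,0,0,62],[0,0,0,0,0,0,62],[0,0,0,0,0,0,62],[0,0,0,0,0,0,62],[0,0,0.2,0,0,0,62],[0,0,0.2,0,0,0,62],[0,0,0.2,0,0,0,62]]]' 40; python3 -m crank '[[[0,0,0.15,0,0,0,62],[0,0,0.15,0,0,0,62],[0,0,0.1,0,0,0,62],[0,0,0,0,0,0,62],[0,0,0,0,0,0,62],[0,0,0,0,0,0,62],[0,0,0,0,0,0,62],[0,0,0,0,0,0,62]]]' 40;python3 - <<'E'
from h import *
a=capture("scene")[170:290,200:370];b=capture("side")[140:260,240:410];w=capture("wrist")[180:400,150:500]
o=np.vstack([np.hstack([cv2.resize(a,None,fx=2.3,fy=2.3),cv2.resize(b,None,fx=2.3,fy=2.3)]),cv2.resize(w,(782,300))]);cv2.imwrite("pics/f4.png",o)
E
```

```text
time_s: 5.45
eef_pos: [641.5, 32.5, -3.9]
ee_rot: [-0.0, 0.924, 0.383, -0.0]
force: [-0.1, -0.0, 0.4]
grip_width: 0.73
grip_force: 0.0
time_s: 6.25
eef_pos: [641.7, 32.5, -13.0]
ee_rot: [0.0, 0.924, 0.383, 0.0]
force: [0.5, -0.1, 0.1]
grip_width: 0.724
grip_force: 0.0
```

View pics/f4.png

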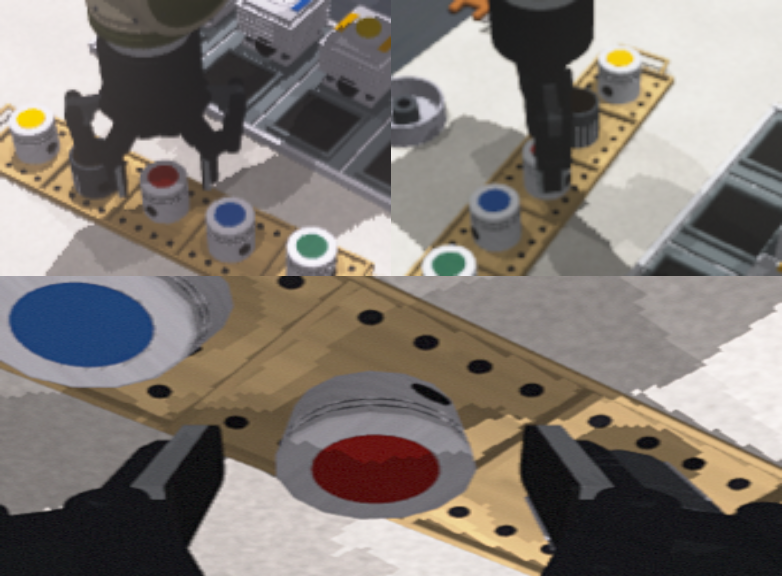

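No contact at TCP -13, and the tips now straddle the piston at about mid height. Go 11 mm lower and close.

```bash
python3 -m crank '[[[0,0,0.12,0,0,0,58],[0,0,0.12,0,0,0,56],[0,0,0.1,0,0,0,56],[0,0,0.1,0,0,0,50],[0,0,0,0,0,0,44],[0,0,0,0,0,0,34],[0,0,0,0,0,0,34],[0,0,0,0,0,0,34]]]' 40; python3 go.py 480.4,170,60
```

```text
time_s: 7.2
eef_pos: [641.6, 32.5, -24.3]
ee_rot: [-0.0, 0.924, 0.383, -0.0]
force: [-0.5, 0.4, -0.6]
grip_width: 0.45
grip_force: 40.2
[641.6  32.5 -24.3] tilt axes [-0.  0. -1.] x axis [ 0.707  0.707 -0.   ] grip 38.5 40.2 [-0.5  0.4 -0.6] 7.2
480.4,170,60 units [-0.67 -8.45 -3.37]
```

Red is gripped at 40 N. Lift, and turn another 45° so the fingers close along y, which keeps the knuckles off the barrels.

```bash
python3 -m crank '[[[0,0,-0.4,0,0,0,34],[0,0,-0.4,0,0,0.8,34],[0,0,-0.4,0,0,0.8,34],[0,0,-0.4,0,0,0.8,34],[0,0,-0.4,0,0,0.8,34],[0,0,-0.4,0,0,0.8,34],[0,0,-0.4,0,0,0.8,34],[0,0,-0.4,0,0,0.825,34]]]' 40; python3 go.py 480.4,170,56
```

```text
time_s: 8.0
eef_pos: [641.7, 32.5, 57.0]
ee_rot: [0.0, 1.0, -0.002, 0.0]
force: [-0.8, 0.0, -0.9]
grip_width: 0.454
grip_force: 40.4
[641.7  32.5  57. ] tilt axes [ 0.001 -0.    -1.   ] x axis [ 1.    -0.005  0.001] grip 38.8 40.4 [-0.8  0.  -0.9] 8.0
480.4,170,56 units [-6.48 -5.47  0.04]
```

```bash
python3 -m crank '[[[-0.92,-0.78,0,0,0,0,34],[-0.92,-0.78,0,0,0,0,34],[-0.92,-0.78,0,0,0,0,34],[-0.92,-0.78,0,0,0,0,34],[-0.92,-0.78,0,0,0,0,34],[-0.92,-0.78,0,0,0,0,34],[-0.92,-0.8,0,0,0,0,34],[0,0,0,0,0,0,34]]]' 40; python3 go.py 480.4,170,-20
python3 - <<'E'
from h import *
s=sense();im=capture("wrist");cv2.imwrite("pics/w2.png",im)
print(blobs(im,"red",300))
E
```

```text
time_s: 8.8
eef_pos: [478.4, 171.4, 56.5]
ee_rot: [-0.0, 1.0, 0.001, -0.0]
force: [0.3, 0.7, -1.3]
grip_width: 0.451
grip_force: 40.5
[478.4 171.4  56.5] tilt axes [-0.001  0.    -1.   ] x axis [ 1.     0.003 -0.001] grip 38.5 40.5 [ 0.3  0.7 -1.3] 8.8
480.4,170,-20 units [0.08 0.06 3.06]
[(array([316.2, 336.3]), np.int32(2563)), (array([359. , 379.6]), np.int32(500)), (array([285.2, 382.5]), np.int32(441)), (array([322.6, 388.3]), np.int32(905))]
```

View pics/w2.png

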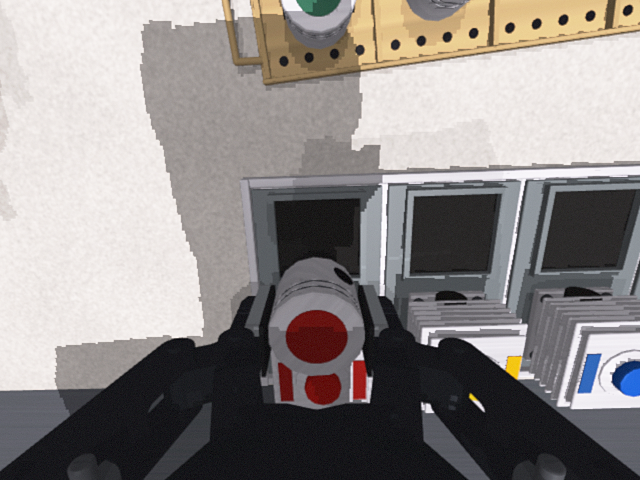

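Red hangs upright at (316,336) above its pocket (black square, columns 275–360). Lower it, checking the force.

```bash
python3 -m crank '[[[0.04,0.03,0.6,0,0,0,34],[0.04,0.03,0.6,0,0,0,34],[0,0,0.6,0,0,0,34],[0,0,0.6,0,0,0,34],[0,0,0.4,0,0,0,34],[0,0,0.2,0,0,0,34],[0,0,0.08,0,0,0,34],[0,0,0,0,0,0,34]]]' 40; python3 go.py 480.4,170,-20.8
```

```text
time_s: 9.65
eef_pos: [483.1, 167.9, -20.8]
ee_rot: [-0.0, 1.0, -0.0, 0.0]
force: [0.6, -0.1, -0.4]
grip_width: 0.447
grip_force: 40.6
[483.1 167.9 -20.8] tilt axes [ 0.001  0.    -1.   ] x axis [ 1.    -0.     0.001] grip 38.2 40.6 [ 0.6 -0.1 -0.4] 9.65
480.4,170,-20.8 units [-0.11 -0.08 -0.  ]
```

```bash
python3 -m crank '[[[0,0,0.02,0,0,0,34],[0,0,0,0,0,0,40],[0,0,0,0,0,0,44],[0,0,0,0,0,0,48],[0,0,0,0,0,0,52],[0,0,0,0,0,0,56],[0,0,0,0,0,0,56],[0,0,0,0,0,0,56]]]' 40; python3 -m crank '[[[0,0,-0.4,0,0,0,56],[0,0,-0.5,0,0,0,56],[0,0,-0.5,0,0,0,56],[0,0,-0.5,0,0,0,56],[0,0,-0.5,0,0,0,56],[0,0,-0.5,0,0,0,56],[0,0,0,0,0,0,56],[0,0,0,0,0,0,56]]]' 40; python3 go.py 663,-102.5,56;  python3 - <<'E'
from h import *
for n in("scene","side"):
    im=capture(n);cv2.imwrite(f"pics/r_{n}.png",im)
    for uv,a in blobs(im,"red",25):
        p=ray(n,uv,45)
        if 440<p[0]<540: print(n,uv,a,p)
E
```

```text
time_s: 10.45
eef_pos: [482.7, 168.0, -21.7]
ee_rot: [-0.0, 1.0, 0.0, -0.0]
force: [-0.1, -0.1, 0.1]
grip_width: 0.654
grip_force: 0.0
time_s: 11.25
eef_pos: [482.6, 168.0, 50.8]
ee_rot: [-0.0, 1.0, -0.0, 0.0]
force: [0.5, -0.5, -0.7]
grip_width: 0.658
grip_force: 0.0
[482.6 168.   50.8] tilt axes [ 0.  0. -1.] x axis [ 1. -0.  0.] grip 56.2 0.0 [ 0.5 -0.5 -0.7] 11.25
663,-102.5,56 units [ 7.22 10.82 -0.21]
scene [377.6 230.1] 85 [482.18815164 168.14323286]
side [335.  293.5] 148 [481.16502063 169.24293236]
```

Red stands upright at (482,168.5), seen the same in two views. Next: yellow.

```bash
python3 -m crank '[[[0.65,0.98,-0.05,0,0,0,56],[0.65,0.98,-0.05,0,0,0,56],[0.65,0.98,-0.05,0,0,0,56],[0.65,0.98,-0.05,0,0,0,56],[0.65,0.98,0,0,0,0,56],[0.65,0.98,0,0,0,0,56],[0.65,0.98,0,0,0,0,56],[0.65,0.98,0,0,0,0,56]]]' >/dev/null; python3 -m crank '[[[0.65,0.98,0,0,0,0,56],[0.65,0.98,0,0,0,0,56],[0.65,0.98,0,0,0,0,56],[0,0,0,0,0,0,56],[0,0,0,0,0,0,56],[0,0,0,0,0,0,56],[0,0,0,0,0,0,56],[0,0,0,0,0,0,56]]]' ;python3 go.py 663,-102.5,-24.3
python3 - <<'E'
from h import *
s=sense();im=capture("wrist");cv2.imwrite("pics/w3.png",im)
for uv,a in blobs(im,"yellow",200):print(uv,a,ray("wrist",uv,42,s))
E
```

```text
time_s: 12.95
eef_pos: [661.3, -100.8, 55.9]
ee_rot: [-0.0, 1.0, 0.0, -0.0]
force: [-0.4, 1.1, 0.4]
grip_width: 0.66
grip_force: 0.0
[ 661.3 -100.8   55.9] tilt axes [-0.  0. -1.] x axis [ 1.     0.001 -0.   ] grip 56.4 0.0 [-0.4  1.1  0.4] 12.95
663,-102.5,-24.3 units [0.07 0.07 3.21]
[323.3 257.1] 930 [ 662.77677528 -104.85564034]
```

View pics/w3.png

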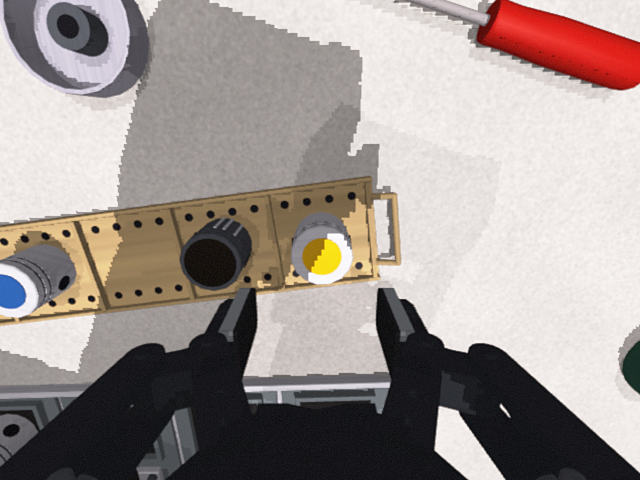

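Yellow is at (323,257), about (663,-103.5); the reject is 70 mm away at (211,261), so there is room. Descend and grip.

```bash
python3 -m crank '[[[0.04,0.06,0.6,0,0,0,56],[0.03,0.05,0.6,0,0,0,56],[0,0,0.6,0,0,0,56],[0,0,0.6,0,0,0,56],[0,0,0.4,0,0,0,56],[0,0,0.2,0,0,0,56],[0,0,0.16,0,0,0,56],[0,0,0,0,0,0,56]]]' 40;  python3 -m crank '[[[0,0,0,0,0,0,50],[0,0,0,0,0,0,44],[0,0,0,0,0,0,34],[0,0,0,0,0,0,34],[0,0,0,0,0,0,34],[0,0,-0.2,0,0,0,34],[0,0,-0.4,0,0,0,34],[0,0,-0.4,0,0,0,34]]]' 40;  python3 go.py 483.8,73,57
```

```text
time_s: 13.8
eef_pos: [663.2, -104.3, -23.4]
ee_rot: [-0.0, 1.0, -0.0, -0.0]
force: [0.5, -0.8, -0.6]
grip_width: 0.657
grip_force: 0.0
time_s: 14.6
eef_pos: [663.1, -104.2, 2.4]
ee_rot: [-0.0, 1.0, -0.0, -0.0]
force: [0.6, -0.5, 0.0]
grip_width: 0.453
grip_force: 40.3
[ 663.1 -104.2    2.4] tilt axes [-0.  0. -1.] x axis [ 1. -0. -0.] grip 38.7 40.3 [ 0.6 -0.5  0. ] 14.6
483.8,73,57 units [-7.17 -7.09 -2.18]
```

```bash
python3 -m crank '[[[0,0,-0.6,0,0,0,34],[0,0,-0.6,0,0,0,34],[0,0,-0.6,0,0,0,34],[0,0,-0.4,0,0,0,34],[-0.9,-0.89,0,0,0,0,34],[-0.9,-0.89,0,0,0,0,34],[-0.9,-0.89,0,0,0,0,34],[-0.9,-0.89,0,0,0,0,34]]]' 40 >/dev/null;  python3 -m crank '[[[-0.9,-0.89,0,0,0,0,34],[-0.9,-0.89,0,0,0,0,34],[-0.9,-0.89,0,0,0,0,34],[-0.87,-0.86,0,0,0,0,34],[0,0,0,0,0,0,34],[0,0,0,0,0,0,34],[0,0,0,0,0,0,34],[0,0,0,0,0,0,34]]]' 40;  python3 go.py 483.8,74,-20
```

```text
time_s: 16.2
eef_pos: [484.5, 72.4, 56.8]
ee_rot: [0.0, 1.0, -0.0, 0.0]
force: [0.2, 0.4, -0.8]
grip_width: 0.455
grip_force: 40.4
[484.5  72.4  56.8] tilt axes [ 0. -0. -1.] x axis [ 1.    -0.001  0.   ] grip 38.9 40.4 [ 0.2  0.4 -0.8] 16.2
483.8,74,-20 units [-0.03 -0.06  3.07]
```

```bash
python3 -m crank '[[[-0.03,-0.06,0.6,0,0,0,34],[0,0,0.6,0,0,0,34],[0,0,0.6,0,0,0,34],[0,0,0.6,0,0,0,34],[0,0,0.4,0,0,0,34],[0,0,0.2,0,0,0,34],[0,0,0.09,0,0,0,34],[0,0,0,0,0,0,34]]]' 40; python3 -m crank '[[[0,0,0,0,0,0,34],[0,0,0,0,0,0,40],[0,0,0,0,0,0,44],[0,0,0,0,0,0,48],[0,0,0,0,0,0,52],[0,0,0,0,0,0,56],[0,0,0,0,0,0,56],[0,0,0,0,0,0,56]]]' 40; python3 -m crank '[[[0,0,-0.4,0,0,0,56],[0,0,-0.5,0,0,0,56],[0,0,-0.5,0,0,0,56],[0,0,-0.5,0,0,0,56],[0,0,-0.5,0,0,0,56],[0,0,-0.5,0,0,0,56],[0,0,-0.2,0,0,0,56],[0,0,0,0,0,0,56]]]' 40; python3 go.py 638,101.8,57;  python3 - <<'E'
from h import *
for n in("scene","side"):
    im=capture(n)
    for c in HUE:
      for uv,a in blobs(im,c,25):
        p=ray(n,uv,45)
        if 455<p[0]<700 and -200<p[1]<250: print(n,c,uv,a,p.round(1),ray(n,uv,42).round(1))
E
```

```text
time_s: 17.0
eef_pos: [483.5, 74.3, -19.5]
ee_rot: [0.0, 1.0, 0.0, 0.0]
force: [-4.2, -1.6, 8.2]
grip_width: 0.455
grip_force: 41.0
time_s: 17.8
eef_pos: [483.2, 74.5, -20.5]
ee_rot: [0.0, 1.0, 0.0, -0.0]
force: [-0.3, 0.1, 0.6]
grip_width: 0.655
grip_force: 0.0
time_s: 18.6
eef_pos: [483.6, 74.5, 57.9]
ee_rot: [0.0, 1.0, 0.0, 0.001]
force: [0.2, 0.4, 1.2]
grip_width: 0.657
grip_force: 0.0
[483.6  74.5  57.9] tilt axes [ 0.001 -0.    -1.   ] x axis [1.    0.    0.001] grip 56.1 0.0 [0.2 0.4 1.2] 18.6
638,101.8,57 units [ 6.18 -1.09  0.04]
scene red [377.6 230.1] 85 [482.2 168.1] [479.5 166.8]
scene blue [299.4 262.8] 99 [640.4 102.8] [638.6 101.1]
side red [334.9 293.5] 151 [481.3 169.3] [482.5 167.5]
side blue [284.4 226.9] 95 [635.6 104.7] [637.6 102.6]
side green [263.2 254.7] 72 [622.3 175.6] [624.3 173.8]
```

Yellow was set down with 8 N of floor contact. Move to blue, then check yellow.

```bash
python3 -m crank '[[[0.88,-0.16,0,0,0,0,56],[0.88,-0.16,0,0,0,0,56],[0.88,-0.16,0,0,0,0,56],[0.88,-0.16,0,0,0,0,56],[0.88,-0.16,0,0,0,0,56],[0.88,-0.16,0,0,0,0,56],[0.9,-0.13,0,0,0,0,56],[0,0,0,0,0,0,56]]]' ;python3 go.py 638,101.8,-24
python3 - <<'E'
from h import *
s=sense();im=capture("wrist")
for uv,a in blobs(im,"blue",200):print(uv,a,ray("wrist",uv,42,s))
for n in("scene","side"):
    im=capture(n);cv2.imwrite(f"pics/y_{n}.png",im)
    for uv,a in blobs(im,"yellow",15):print(n,uv,a,ray(n,uv,45).round(1))
E
```

```text
time_s: 19.5
eef_pos: [638.9, 101.9, 55.8]
ee_rot: [-0.0, 1.0, -0.0, -0.0]
force: [-0.1, -0.4, 0.1]
grip_width: 0.658
grip_force: 0.0
[638.9 101.9  55.8] tilt axes [-0.  0. -1.] x axis [ 1. -0. -0.] grip 56.2 0.0 [-0.1 -0.4  0.1] 19.5
638,101.8,-24 units [-0.03  0.    3.19]
[317.5 259.5] 1095 [638.85217218 101.4042764 ]
scene [349.8 179. ] 25 [388.7  34.5]
scene [359.7 181.4] 73 [382.   56.1]
scene [339.4 209.6] 65 [481.6  75.2]
scene [494.4 283. ] 787 [463.7 398.4]
side [366.9 256. ] 123 [482.6  75.6]
side [412.4 264.3] 212 [413.5  46.7]
side [132.6 316.4] 1534 [696.3 379.8]
```

View pics/y_scene.png

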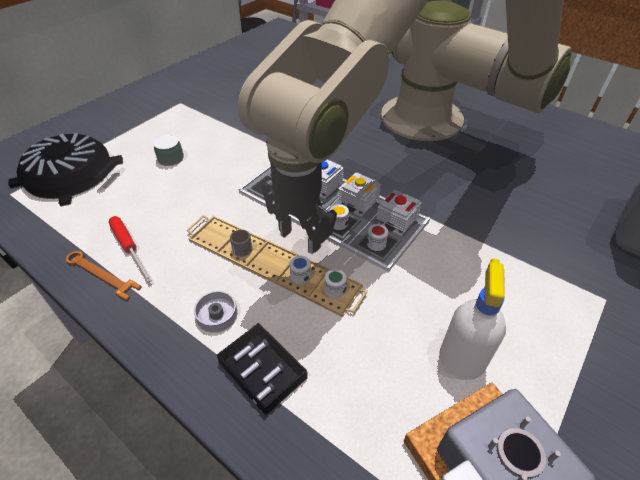

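Yellow (340,210) and red (377,232) stand in their trays beside the matching barrels. Now blue.

```bash
python3 -m crank '[[[0,0,0.6,0,0,0,56],[0,0,0.6,0,0,0,56],[0,0,0.6,0,0,0,56],[0,0,0.6,0,0,0,56],[0,0,0.4,0,0,0,56],[0,0,0.2,0,0,0,56],[0,0,0.17,0,0,0,56],[0,0,0,0,0,0,56]]]' 40;  python3 -m crank '[[[0,0,0,0,0,0,50],[0,0,0,0,0,0,44],[0,0,0,0,0,0,34],[0,0,0,0,0,0,34],[0,0,0,0,0,0,34],[0,0,-0.2,0,0,0,34],[0,0,-0.4,0,0,0,34],[0,0,-0.4,0,0,0,34]]]' 40;  python3 go.py 487.2,-21.5,57
```

```text
time_s: 20.45
eef_pos: [637.7, 101.8, -22.4]
ee_rot: [0.0, 1.0, 0.0, -0.0]
force: [-0.3, -0.6, -0.6]
grip_width: 0.654
grip_force: 0.0
time_s: 21.25
eef_pos: [637.5, 101.7, 3.4]
ee_rot: [0.0, 1.0, -0.0, -0.0]
force: [0.1, -0.2, -0.4]
grip_width: 0.45
grip_force: 40.3
[637.5 101.7   3.4] tilt axes [-0. -0. -1.] x axis [ 1. -0. -0.] grip 38.5 40.3 [ 0.1 -0.2 -0.4] 21.25
487.2,-21.5,57 units [-6.01  4.93 -2.14]
```

```bash
python3 -m crank '[[[0,0,-0.6,0,0,0,34],[0,0,-0.6,0,0,0,34],[0,0,-0.6,0,0,0,34],[0,0,-0.35,0,0,0,34],[-0.86,0.7,0,0,0,0,34],[-0.86,0.7,0,0,0,0,34],[-0.86,0.7,0,0,0,0,34],[-0.86,0.7,0,0,0,0,34]]]' 40 >/dev/null;  python3 -m crank '[[[-0.86,0.7,0,0,0,0,34],[-0.86,0.7,0,0,0,0,34],[-0.85,0.72,0,0,0,0,34],[0,0,0,0,0,0,34],[0,0,0,0,0,0,34],[0,0,0,0,0,0,34],[0,0,0,0,0,0,34],[0,0,0,0,0,0,34]]]' 40;  python3 go.py 487.2,-21.5,-19.5
```

```text
time_s: 22.85
eef_pos: [487.7, -20.9, 56.5]
ee_rot: [-0.0, 1.0, 0.0, -0.0]
force: [-0.2, -0.2, -1.9]
grip_width: 0.454
grip_force: 40.4
[487.7 -20.9  56.5] tilt axes [-0.  0. -1.] x axis [ 1.     0.001 -0.   ] grip 38.8 40.4 [-0.2 -0.2 -1.9] 22.85
487.2,-21.5,-19.5 units [-0.02  0.03  3.04]
```

```bash
python3 -m crank '[[[-0.02,0.03,0.6,0,0,0,34],[0,0,0.6,0,0,0,34],[0,0,0.6,0,0,0,34],[0,0,0.6,0,0,0,34],[0,0,0.4,0,0,0,34],[0,0,0.18,0,0,0,34],[0,0,0.06,0,0,0,34],[0,0,0,0,0,0,34]]]' 40; python3 -m crank '[[[0,0,0,0,0,0,34],[0,0,0,0,0,0,40],[0,0,0,0,0,0,44],[0,0,0,0,0,0,48],[0,0,0,0,0,0,52],[0,0,0,0,0,0,56],[0,0,0,0,0,0,56],[0,0,0,0,0,0,56]]]' 40; python3 -m crank '[[[0,0,-0.4,0,0,0,56],[0,0,-0.5,0,0,0,56],[0,0,-0.5,0,0,0,56],[0,0,-0.5,0,0,0,56],[0,0,-0.5,0,0,0,56],[0,0,-0.5,0,0,0,56],[0,0,-0.2,0,0,0,56],[0,0,0,0,0,0,56]]]' 40; python3 go.py 623,172.3,57
```

```text
time_s: 23.65
eef_pos: [487.0, -21.8, -18.5]
ee_rot: [0.0, 1.0, 0.0, 0.0]
force: [-4.5, 0.4, 8.5]
grip_width: 0.456
grip_force: 41.2
time_s: 24.45
eef_pos: [487.0, -22.0, -19.5]
ee_rot: [0.0, 1.0, 0.0, 0.0]
force: [-0.7, 0.0, 0.2]
grip_width: 0.658
grip_force: 0.0
time_s: 25.25
eef_pos: [487.4, -22.1, 59.0]
ee_rot: [0.0, 1.0, 0.0, 0.001]
force: [-0.7, -0.0, 0.5]
grip_width: 0.654
grip_force: 0.0
[487.4 -22.1  59. ] tilt axes [ 0.002 -0.    -1.   ] x axis [1.    0.    0.002] grip 55.9 0.0 [-0.7 -0.   0.5] 25.25
623,172.3,57 units [ 5.43 -7.78  0.09]
```

```bash
python3 -m crank '[[[0.68,-0.97,0.03,0,0,0,56],[0.68,-0.97,0.03,0,0,0,56],[0.68,-0.97,0.03,0,0,0,56],[0.68,-0.97,0,0,0,0,56],[0.68,-0.97,0,0,0,0,56],[0.68,-0.97,0,0,0,0,56],[0.68,-0.97,0,0,0,0,56],[0.68,-0.97,0,0,0,0,56]]]' >/dev/null;  python3 -m crank '[[[0,0,0,0,0,0,56],[0,0,0,0,0,0,56],[0,0,0,0,0,0,56],[0,0,0,0,0,0,56],[0,0,0,0,0,0,56],[0,0,0,0,0,0,56],[0,0,0,0,0,0,56],[0,0,0,0,0,0,56]]]'  ;python3 go.py 623,172.3,-23
python3 - <<'E'
from h import *
s=sense();im=capture("wrist")
for uv,a in blobs(im,"green",200):print(uv,a,ray("wrist",uv,42,s))
for n in("scene","side"):
    im=capture(n)
    for uv,a in blobs(im,"blue",25):print(n,uv,a,ray(n,uv,45).round(1))
E
```

```text
time_s: 26.85
eef_pos: [622.9, 171.9, 55.8]
ee_rot: [0.0, 1.0, -0.0, 0.0]
force: [0.6, 0.7, 1.0]
grip_width: 0.657
grip_force: 0.0
[622.9 171.9  55.8] tilt axes [ 0. -0. -1.] x axis [ 1. -0.  0.] grip 56.1 0.0 [0.6 0.7 1. ] 26.85
623,172.3,-23 units [ 0.   -0.02  3.15]
[317.7 258.1] 936 [623.78651096 171.34509149]
scene [345.8  26.7] 90 [-282.  -464.5]
scene [301.2 191.9] 64 [487.9 -21. ]
scene [484.9 304.4] 255 [516.5 404.4]
side [393.8 222. ] 92 [487.  -20.7]
side [438.1 228. ] 178 [416.9 -54. ]
side [430.1 240.8] 55 [414.2 -17.8]
side [124.6 332.4] 332 [683.1 403.5]
side [177.4 371.5] 474 [576.6 398.6]
```

Blue stands at (487.5,-21). Green is centred under the tool; grip it.

```bash
python3 -m crank '[[[0.02,0,0.6,0,0,0,56],[0,0,0.6,0,0,0,56],[0,0,0.6,0,0,0,56],[0,0,0.6,0,0,0,56],[0,0,0.4,0,0,0,56],[0,0,0.2,0,0,0,56],[0,0,0.15,0,0,0,56],[0,0,0,0,0,0,56]]]' 40;  python3 -m crank '[[[0,0,0,0,0,0,50],[0,0,0,0,0,0,44],[0,0,0,0,0,0,34],[0,0,0,0,0,0,34],[0,0,0,0,0,0,34],[0,0,-0.2,0,0,0,34],[0,0,-0.4,0,0,0,34],[0,0,-0.4,0,0,0,34]]]' 40;  python3 go.py 490.8,-118.3,60
```

```text
time_s: 27.8
eef_pos: [623.5, 172.0, -23.1]
ee_rot: [0.0, 1.0, 0.0, -0.0]
force: [0.1, -1.0, -0.6]
grip_width: 0.655
grip_force: 0.0
time_s: 28.6
eef_pos: [623.3, 172.0, 2.7]
ee_rot: [0.0, 1.0, 0.0, -0.0]
force: [-0.1, -0.0, -0.2]
grip_width: 0.451
grip_force: 40.3
[623.3 172.    2.7] tilt axes [-0. -0. -1.] x axis [ 1.  0. -0.] grip 38.5 40.3 [-0.1 -0.  -0.2] 28.6
490.8,-118.3,60 units [-5.3  11.61 -2.29]
```

```bash
python3 -m crank '[[[0,0,-0.6,0,0,0,34],[0,0,-0.6,0,0,0,34],[0,0,-0.6,0,0,0,34],[0,0,-0.5,0,0,0,34],[-0.44,0.97,0,0,0,0,34],[-0.44,0.97,0,0,0,0,34],[-0.44,0.97,0,0,0,0,34],[-0.44,0.97,0,0,0,0,34]]]' 40 >/dev/null;  python3 -m crank '[[[-0.44,0.97,0,0,0,0,34],[-0.44,0.97,0,0,0,0,34],[-0.44,0.97,0,0,0,0,34],[-0.44,0.97,0,0,0,0,34],[-0.44,0.97,0,0,0,0,34],[-0.44,0.97,0,0,0,0,34],[-0.44,0.97,0,0,0,0,34],[-0.46,0.94,0,0,0,0,34]]]' 40 >/dev/null; python3 -m crank '[[[0,0,0,0,0,0,34],[0,0,0,0,0,0,34],[0,0,0,0,0,0,34],[0,0,0,0,0,0,34],[0,0,0,0,0,0,34],[0,0,0,0,0,0,34],[0,0,0,0,0,0,34],[0,0,0,0,0,0,34]]]' 40;  python3 go.py 490.8,-118.3,-20.3
```

```text
time_s: 31.0
eef_pos: [491.0, -118.2, 59.5]
ee_rot: [-0.0, 1.0, 0.0, -0.0]
force: [-0.1, 0.2, -0.2]
grip_width: 0.452
grip_force: 40.4
[ 491.  -118.2   59.5] tilt axes [-0.  0. -1.] x axis [ 1.  0. -0.] grip 38.6 40.4 [-0.1  0.2 -0.2] 31.0
490.8,-118.3,-20.3 units [-0.01  0.01  3.19]
```

```bash
python3 -m crank '[[[0,0,0.6,0,0,0,34],[0,0,0.6,0,0,0,34],[0,0,0.6,0,0,0,34],[0,0,0.6,0,0,0,34],[0,0,0.5,0,0,0,34],[0,0,0.2,0,0,0,34],[0,0,0.08,0,0,0,34],[0,0,0,0,0,0,34]]]' 40; python3 -m crank '[[[0,0,0,0,0,0,34],[0,0,0,0,0,0,40],[0,0,0,0,0,0,44],[0,0,0,0,0,0,48],[0,0,0,0,0,0,52],[0,0,0,0,0,0,56],[0,0,0,0,0,0,56],[0,0,0,0,0,0,56]]]' 40; python3 -m crank '[[[0,0,-0.4,0,0,0,56],[0,0,-0.5,0,0,0,56],[0,0,-0.5,0,0,0,56],[0,0,-0.8,0,0,0,56],[0,0,-1,0,0,0,56],[0,0,-1,0,0,0,56],[0,0,-1,0,0,0,56],[0,0,0,0,0,0,56]]]' 40; python3 -m crank '[[[0,0.9,-0.9,0,0,0,56],[0,0.9,-0.9,0,0,0,56],[0,0.9,0,0,0,0,56],[0,0.9,0,0,0,0,56],[0,0.9,0,0,0,0,56],[0,0,0,0,0,0,56],[0,0,0,0,0,0,56],[0,0,0,0,0,0,56]]]' 40
python3 - <<'E'
from h import *
im={}
for n in("scene","side"):
    im[n]=capture(n)
    for c in HUE:
      for uv,a in blobs(im[n],c,25):
        p=ray(n,uv,45)
        if 450<p[0]<520 and -200<p[1]<250: print(n,c,uv,a,p.round(1))
cv2.imwrite("pics/end.png",np.hstack([cv2.resize(im["scene"][130:330,180:440],(400,308)),cv2.resize(im["side"][140:380,230:500],(400,308))]))
E
```

```text
time_s: 31.8
eef_pos: [491.1, -118.3, -19.2]
ee_rot: [0.0, 1.0, 0.0, 0.0]
force: [-1.9, 1.4, 4.8]
grip_width: 0.451
grip_force: 40.7
time_s: 32.6
eef_pos: [490.9, -118.2, -20.0]
ee_rot: [-0.0, 1.0, 0.0, -0.0]
force: [-0.8, -0.9, -0.9]
grip_width: 0.657
grip_force: 0.0
time_s: 33.4
eef_pos: [492.6, -119.0, 114.2]
ee_rot: [0.002, 1.0, 0.0, 0.003]
force: [0.3, -0.9, 0.7]
grip_width: 0.657
grip_force: 0.0
time_s: 34.2
eef_pos: [490.9, -229.8, 155.1]
ee_rot: [-0.0, 1.0, 0.0, -0.0]
force: [-0.3, 0.3, -0.5]
grip_width: 0.656
grip_force: 0.0
scene red [377.6 230.1] 84 [482.2 168.1]
scene yellow [338.6 209.8] 75 [483.1  74.3]
scene blue [301.  191.8] 60 [487.9 -21.5]
side red [334.9 293.5] 151 [481.3 169.3]
side yellow [366.8 255.9] 128 [482.8  75.5]
side blue [393.8 222. ] 92 [487.  -20.7]
```

View pics/end.png

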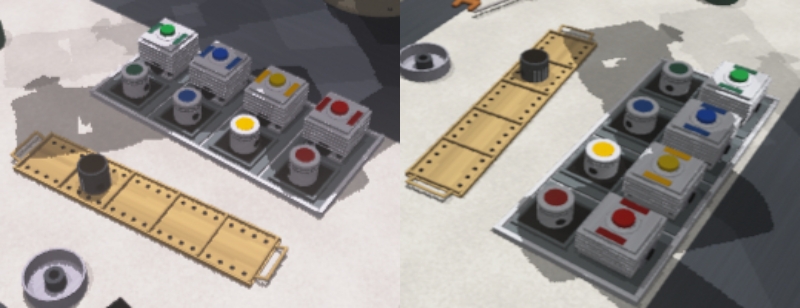

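All four pistons stand upright in the pockets matching their colours, the reject is still in its bay, and the gripper is clear.

```bash
python3 -c "
from rig import *
print(finish_job())"
```

```text
the job is handed in; nothing more can be done
None
```

I moved the red, yellow, blue and green pistons one at a time into the tray pockets of matching colour; all four stand upright, and I left the reject in its bay, kept clear of the spray bottle and handed the job in at about 34 s.

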